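Press the proud relays home in their sockets

TASK

Two of the four plug-in relays on the rail have worked up and stand higher than their neighbours. Press those two straight down until they are fully home in their sockets, level with the others; do not press the two that are already home.

Things in the scene. Friction and masses are not known exactly. Their poses are not given: they have to be found in the camera images.
- relay_1: white plug-in relay 34 x 28 mm, 34 tall, in one of four black sockets 58 mm apart along a fixed metal rail. Origin: centre of its top; x across, y along the rail, z up. Top 72 mm above the bench when fully home; one not home stands 9-13 mm higher, brass blades showing below it. Only slides vertically, about 6 N friction, stays where left, stops firmly when home
- relay_2: white plug-in relay 34 x 28 mm, 34 tall, in one of four black sockets 58 mm apart along a fixed metal rail. Origin: centre of its top; x across, y along the rail, z up. Top 72 mm above the bench when fully home; one not home stands 9-13 mm higher, brass blades showing below it. Only slides vertically, about 6 N friction, stays where left, stops firmly when home
- relay_3: white plug-in relay 34 x 28 mm, 34 tall, in one of four black sockets 58 mm apart along a fixed metal rail. Origin: centre of its top; x across, y along the rail, z up. Top 72 mm above the bench when fully home; one not home stands 9-13 mm higher, brass blades showing below it. Only slides vertically, about 6 N friction, stays where left, stops firmly when home
- relay_4: white plug-in relay 34 x 28 mm, 34 tall, in one of four black sockets 58 mm apart along a fixed metal rail. Origin: centre of its top; x across, y along the rail, z up. Top 72 mm above the bench when fully home; one not home stands 9-13 mm higher, brass blades showing below it. Only slides vertically, about 6 N friction, stays where left, stops firmly when home

How it is judged:
At the end, for the whole second after the job is handed in: All four relays are fully home: each top face within 2.5 mm of its home height of 72 mm above the bench (height (world z) of each of relay_1, relay_2, relay_3, relay_4 below 0.0745 m); the robot touches nothing.
It fails at once if relay_3, which was home from the start, is pressed or struck (more than 5 N) (contact force between relay_3 and anything else above 5 N).
It fails at once if relay_4, which was home from the start, is pressed or struck (more than 5 N) (contact force between relay_4 and anything else above 5 N).
It also fails if it takes over 32 s, if anything falls off the work surface, if the arm or the gripper's body presses on something with over 40 N, if the wrist force passes 120 N, or if a joint passes its speed limit or range.

ROBOT

A 6-joint arm with a two-finger parallel gripper is mounted at the origin on a cart in front of the work surface, level with it; the furniture and walls round the work are solid. World frame = base frame: x ahead of the robot, y to its left, z up, the work surface at z = 0. Lengths are in m, angles in rad, forces in N, time in s.
With the tool pointing down it reaches from about 0.4 to 0.825 m from the base axis. Payload 7 kg.
Tool frame: the origin (TCP) lies midway between the tips of the shut fingers; the grasp point (between the pads) lies hold_point_z behind it (hold_point_z is the distance from the TCP to the grasp point, in m); z points along the fingers, y is the line along which they close (so a half turn about z gives the same grasp; the last joint's range is limited). The gripper opens to 88 mm and grips with 3 to 60 N. Pads are 19 mm wide; open, the fingers measure 130 mm over their backs; the gripper's body (78 mm by 193 mm) begins 47 mm behind the grasp point.
Start: joints at [0.288, 0.359, 0.012, 0, -1.224, -0.288], TCP at [0.675, -0, 0.227] pointing down, gripper open.
Joint ranges: [-3.07, 3.07], [-1.43, 2.12], [-1.02, 1.25], [-3.03, 1.67], [-3.05, -0], [-3.03, 3.03]. Speed limits (rad/s): [2.39, 2.39, 3.01, 3.14, 3.14, 3.14].

INTERFACE

Orientations are given as [roll, pitch, yaw] about the fixed x, y, z axes, in that order (R = Rz(yaw) Ry(pitch) Rx(roll)).
In Python, from station import * gives the robot as it stands.
- The arm moves only by the tool apply_moves, never from a script. Its argument "steps" is a list of rows, each an object with "translation": the shift along the world's x, y, z scaled (see below), a list of three; "rotation": the turn, a rotation vector about the world's x, y, z scaled (see below), a list of three. A call has exactly 10 rows; each row is the pose to reach, as a shift and turn from the pose commanded when the call began; what a row does not reach only later rows make up. The controller multiplies each number of a shift by 250 mm and each number of a turn by 30 degrees. A row lasts 1/12 s, in which the tool goes at most 41.7 mm and 7.16 degrees, less where a joint would pass 70% of its speed; a pose out of reach is approached as far as the arm can. A call with a number of a shift or a turn outside -1 to 1 is refused whole. A call with a gripper value outside its range is refused whole. "jaw" is the closure, from -1 (fully open) to 1 (shut), so that 0 is half open, set as the call begins (left out, the last holds). The fingers move at their own pace and stop on an object; "newtons" is the grip in N (left out, the last holds). Time passes only in rows, so rows that repeat a pose let the fingers close, or fill a call up. It gives the time, the measured TCP pose, the force, the opening and the grip force at its end, in the units of the state.
- get_state(): the state, without advancing time (a new reading comes with each control period).
- grab_frame(name): name is "scene" or "side" or "wrist"; returns the picture (420x560x3 uint8, blue, green, red); there is no depth.
- camera_model(name): a dict with "fx", "fy", "cx", "cy" (pixels), "xyz" and "rotation" of the camera in the world. Camera axes: x right, y down, z forward; pixel columns grow to the right and rows downward; lengths in m; the calibration is good to about 2 mm. A picture is of the moment at which its call begins: read the wrist's pose just before it. camera_model takes no time and is no camera call; for the wrist camera it gives the pose at the moment of the call.
- job_done(): hands the job in; it is judged then, once.
The state is a dict: "t": time; "q": joint angles; "qd": joint speeds; "joint_efforts": joint torques, N m; "eef_pos": TCP position; "ee_rot": TCP orientation; "force": force on the tool from outside, world axes, zero at the start; "moment": the same for the moment, N m; "width": finger opening in m; "gripper_force": force on a finger pad.
Only numpy, scipy, OpenCV 4.12 (cv2) and the standard library are available. Lean on these libraries where they do the work, as an engineer would, in place of code of your own. Each camera call takes 0.05 s, during which the arm holds its last target. There are 200 camera calls.

## Working session

There is one attempt and no reset: what is moved stays moved. The work goes in short steps, Python scripts to look and compute and a tool call to move; the robot and the scene stay as the last step left them, time stands still between calls to the robot, and variables do not carry over. Pictures are saved under pics/ and viewed, at most 10 in all, crops included, and the job is handed in when it is done.

Besides the shell and the picture viewer there is one more tool, called after ">>>" by a JSON object that holds its "api" and its "payload", one argument or row to a line. apply_moves: Moves the arm, as the interface text tells. Shifts and turns lie within -1 to 1; 1 stands for 250 mm of shift or 30 degrees of turn. Its arguments: {"type":"object","properties":{"steps":{"type":"array"},"jaw":{"type":"number"},"newtons":{"type":"number"}},"required":["steps"]}

```bash
mkdir -p pics
python3 - <<'E'
from station import *
import cv2
for n in ("scene","side"):
    cv2.imwrite(f"pics/{n}0.png",grab_frame(n)); print(camera_model(n))
s=get_state();print(s["t"],s["eef_pos"],s["ee_rot"],s["width"],s["force"])
E
```

```text
{'fx': 448.27698773720215, 'fy': 448.27698773720215, 'cx': 275.62741413364597, 'cy': 210.40683364039913, 'xyz': array([ 0.07377119, -0.50799702,  0.60847258]), 'rotation': array([-2.20372062, -0.01064098, -0.73969735])}
{'fx': 417.84382912396956, 'fy': 417.84382912396956, 'cx': 280.9416641599787, 'cy': 208.2068413017136, 'xyz': array([ 0.29232165, -0.76405712,  0.39787683]), 'rotation': array([-1.91213626,  0.01837927, -0.3150538 ])}
0.1 [ 6.74571991e-01 -3.84069119e-05  2.25713239e-01] [ 3.14010303e+00 -1.32942400e-04 -1.57091376e+00] 0.08742477969695422 [ 0.35873216  0.32219984 -0.66523013]
```

View pics/scene0.png

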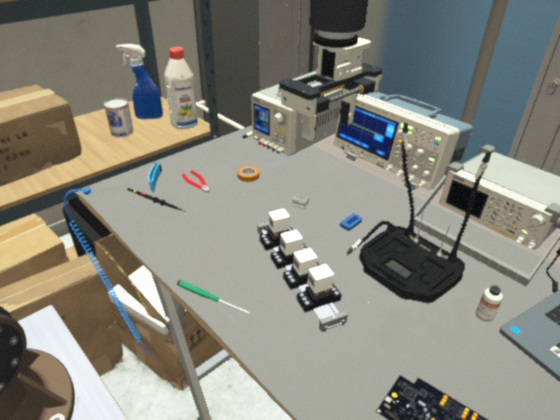

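View pics/side0.png

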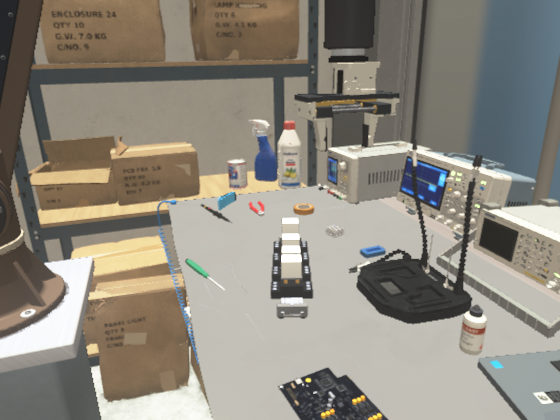

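The scene view shows four white relays in a row from about (279,216) to (320,278). I'll enlarge that part.

Run:
```python
import cv2
i=cv2.imread("pics/scene0.png")[195:335,245:355]
cv2.imwrite("pics/c1.png",cv2.resize(i[:125],None,fx=6,fy=4.8*1.0 if 0 else 6,interpolation=cv2.INTER_CUBIC)[:600])
i=cv2.imread("pics/side0.png")[210:310,250:340]
cv2.imwrite("pics/c2.png",cv2.resize(i,None,fx=6,fy=6,interpolation=cv2.INTER_CUBIC))
```

```text
(no output)
```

View pics/c1.png

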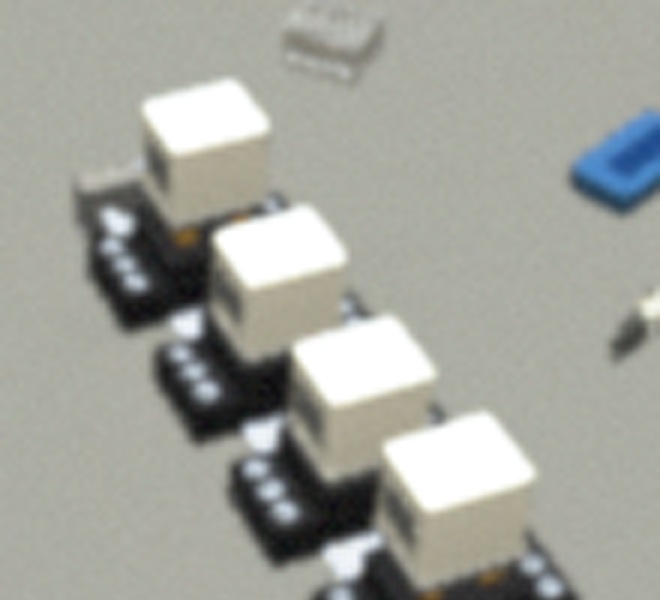

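View pics/c2.png

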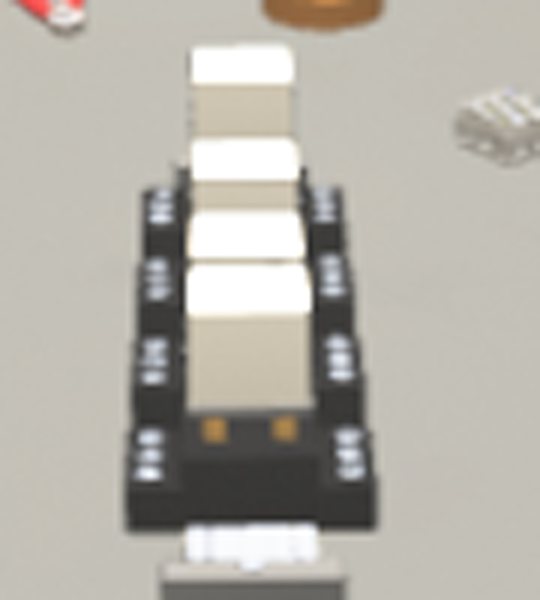

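Brass shows under the nearest relay (scene crop 430–495, 580) and the farthest (185–240, 225). The two middle ones look home. Next I'll locate the tops.

```bash
cat > h.py <<'E'
from station import *
import numpy as np
from scipy.spatial.transform import Rotation as R
def ray(n,p):
    m=camera_model(n); d=R.from_euler('xyz',m['rotation']).as_matrix()@[(p[0]-m['cx'])/m['fx'],(p[1]-m['cy'])/m['fy'],1]
    return np.array(m['xyz']),d/np.linalg.norm(d)
def atz(n,p,z):
    o,d=ray(n,p); return o+d*(z-o[2])/d[2]
def tri(rs):
    A=sum(np.eye(3)-np.outer(d,d) for o,d in rs); b=sum((np.eye(3)-np.outer(d,d))@o for o,d in rs)
    return np.linalg.solve(A,b)
E
python3 - <<'E'
from h import *
np.set_printoptions(precision=4,suppress=True)
S=np.array([(207,117),(280,248),(364,365),(459,462)]);T=np.array([(242,65),(246,160),(246,235),(248,290)])
f=lambda a,o:(a+.5)/6-.5+np.array(o)
for s,t,z in zip(f(S,(245,195)),f(T,(250,210)),(.083,.072,.072,.083)):
    print(tri([ray('scene',s),ray('side',t)]),atz('scene',s,z),atz('side',t,z))
c=f(np.array([(384,455),(487,412),(536,472),(430,511)]),(245,195)); P=np.array([atz('scene',p,.083) for p in c]); print(P)
E
```

```text
[0.5565 0.0033 0.083 ] [0.5576 0.0039 0.083 ] [0.5555 0.0018 0.083 ]
[ 0.5387 -0.0504  0.0712] [ 0.5383 -0.051   0.072 ] [ 0.5378 -0.0526  0.072 ]
[ 0.5188 -0.107   0.0722] [ 0.5191 -0.1068  0.072 ] [ 0.5188 -0.1068  0.072 ]
[ 0.5011 -0.1606  0.082 ] [ 0.501 -0.161  0.083] [ 0.4997 -0.1633  0.083 ]
[[ 0.4874 -0.1451  0.083 ]
 [ 0.5219 -0.1524  0.083 ]
 [ 0.5141 -0.1779  0.083 ]
 [ 0.4811 -0.1687  0.083 ]]
```

Spacing is 58 mm and the heights fit, so relays A (0.5565, 0.003) and D (0.501, -0.161) are up. I'll shut the fingers, turn to line up with the rail and hover over A.

>>> {"api": "apply_moves", "payload": {
  "jaw": 1,
  "steps": [
    {"translation": [-0.12,0.003,0],"rotation": [0,0,-0.15]},
    {"translation": [-0.24,0.006,0],"rotation": [0,0,-0.31]},
    {"translation": [-0.36,0.01,0],"rotation": [0,0,-0.46]},
    {"translation": [-0.473,0.012,0],"rotation": [0,0,-0.62]},
    {"translation": [-0.473,0.012,-0.1],"rotation": [0,0,-0.62]},
    {"translation": [-0.473,0.012,-0.2],"rotation": [0,0,-0.62]},
    {"translation": [-0.473,0.012,-0.3],"rotation": [0,0,-0.62]},
    {"translation": [-0.473,0.012,-0.4],"rotation": [0,0,-0.62]},
    {"translation": [-0.473,0.012,-0.44],"rotation": [0,0,-0.62]},
    {"translation": [-0.473,0.012,-0.44],"rotation": [0,0,-0.62]}
  ]
}}

```text
t: 0.93
eef_pos: [0.5549, 0.0025, 0.114]
ee_rot: [3.137, -0.003, -1.896]
force: [-0.6, 0.4, 0.5]
width: 0.0264
gripper_force: 0.0
```

Run:
```python
from station import *
import cv2
a=grab_frame("scene")[150:300,200:360]; b=grab_frame("side")[170:310,220:360]
s=get_state();print(s["t"],s["eef_pos"],s["ee_rot"],s["width"],s["force"])
cv2.imwrite("pics/m1.png",cv2.hconcat([cv2.resize(a,(400,375)),cv2.resize(b,(375,375))]))
```

```text
1.0333 [0.5571643  0.00295071 0.11709114] [-3.14149261e+00 -5.05281472e-04 -1.89504932e+00] 0.018472728177561723 [ 0.16825235 -0.52850114  0.79552707]
```

View pics/m1.png

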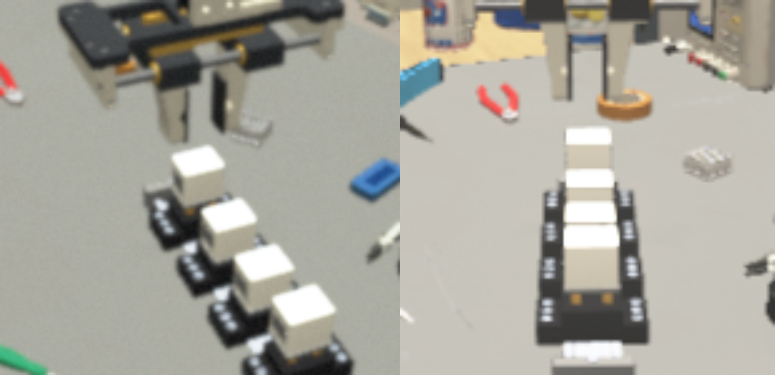

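The hands are centred over relay A (right crop ~(588,110)) and still closing. Wait, then press slowly to about z = 0.073.

>>> {"api": "apply_moves", "payload": {
  "jaw": 1,
  "steps": [
    {"translation": [0,0,0],"rotation": [0,0,0]},
    {"translation": [0,0,0],"rotation": [0,0,0]},
    {"translation": [0,0,0],"rotation": [0,0,0]},
    {"translation": [0,0,0],"rotation": [0,0,0]},
    {"translation": [0,0,-0.05],"rotation": [0,0,0]},
    {"translation": [0,0,-0.09],"rotation": [0,0,0]},
    {"translation": [0,0,-0.12],"rotation": [0,0,0]},
    {"translation": [0,0,-0.14],"rotation": [0,0,0]},
    {"translation": [0,0,-0.16],"rotation": [0,0,0]},
    {"translation": [0,0,-0.175],"rotation": [0,0,0]}
  ]
}}

```text
t: 1.87
eef_pos: [0.5562, 0.0028, 0.0726]
ee_rot: [3.141, -0.001, -1.895]
force: [-3.5, 1.7, 5.8]
width: 0.0003
gripper_force: 3.2
```

>>> {"api": "apply_moves", "payload": {
  "steps": [
    {"translation": [0,0,-0.002],"rotation": [0,0,0]},
    {"translation": [0,0,-0.004],"rotation": [0,0,0]},
    {"translation": [0,0,-0.004],"rotation": [0,0,0]},
    {"translation": [0,0,-0.004],"rotation": [0,0,0]},
    {"translation": [0,0,-0.004],"rotation": [0,0,0]},
    {"translation": [0,0,-0.004],"rotation": [0,0,0]},
    {"translation": [0,0,-0.004],"rotation": [0,0,0]},
    {"translation": [0,0,-0.004],"rotation": [0,0,0]},
    {"translation": [0,0,-0.004],"rotation": [0,0,0]},
    {"translation": [0,0,-0.004],"rotation": [0,0,0]}
  ]
}}

```text
t: 2.7
eef_pos: [0.5562, 0.0028, 0.0722]
ee_rot: [3.141, -0.001, -1.895]
force: [-4.7, 0.4, 8.4]
width: 0.0007
gripper_force: 4.1
```

Push a little further to confirm the firm stop.

>>> {"api": "apply_moves", "payload": {
  "steps": [
    {"translation": [0,0,-0.004],"rotation": [0,0,0]},
    {"translation": [0,0,-0.008],"rotation": [0,0,0]},
    {"translation": [0,0,-0.008],"rotation": [0,0,0]},
    {"translation": [0,0,-0.008],"rotation": [0,0,0]},
    {"translation": [0,0,-0.008],"rotation": [0,0,0]},
    {"translation": [0,0,-0.008],"rotation": [0,0,0]},
    {"translation": [0,0,-0.008],"rotation": [0,0,0]},
    {"translation": [0,0,-0.008],"rotation": [0,0,0]},
    {"translation": [0,0,-0.008],"rotation": [0,0,0]},
    {"translation": [0,0,-0.008],"rotation": [0,0,0]}
  ]
}}

```text
t: 3.53
eef_pos: [0.5563, 0.0028, 0.072]
ee_rot: [-3.141, -0.001, -1.895]
force: [-11.2, 2.3, 24.4]
width: 0.0005
gripper_force: 12.5
```

A is firmly home at 0.072. Lift clear, then across to D.

>>> {"api": "apply_moves", "payload": {
  "steps": [
    {"translation": [0,0,0.1],"rotation": [0,0,0]},
    {"translation": [0,0,0.24],"rotation": [0,0,0]},
    {"translation": [0,0,0.24],"rotation": [0,0,0]},
    {"translation": [-0.044,-0.131,0.24],"rotation": [0,0,0]},
    {"translation": [-0.089,-0.262,0.24],"rotation": [0,0,0]},
    {"translation": [-0.133,-0.394,0.24],"rotation": [0,0,0]},
    {"translation": [-0.178,-0.525,0.24],"rotation": [0,0,0]},
    {"translation": [-0.222,-0.656,0.24],"rotation": [0,0,0]},
    {"translation": [-0.222,-0.656,0.24],"rotation": [0,0,0]},
    {"translation": [-0.222,-0.656,0.24],"rotation": [0,0,0]}
  ]
}}

```text
t: 4.37
eef_pos: [0.5007, -0.1625, 0.1297]
ee_rot: [-3.141, -0.0, -1.899]
force: [0.3, -0.5, 0.3]
width: 0.0005
gripper_force: 0.0
```

Run:
```python
from station import *
import cv2
a=grab_frame("scene")[150:310,200:360]; b=grab_frame("side")[170:310,220:360]
s=get_state();print(s["t"],s["eef_pos"],s["ee_rot"],s["width"],s["force"])
cv2.imwrite("pics/m2.png",cv2.hconcat([cv2.resize(a,(400,400)),cv2.resize(b,(400,400))]))
```

```text
4.4667 [ 0.50151671 -0.16094419  0.1297607 ] [-3.14130693e+00  7.85063652e-05 -1.89587592e+00] 0.0006228357899487767 [-0.71496814  0.65282958  0.20873973]
```

View pics/m2.png

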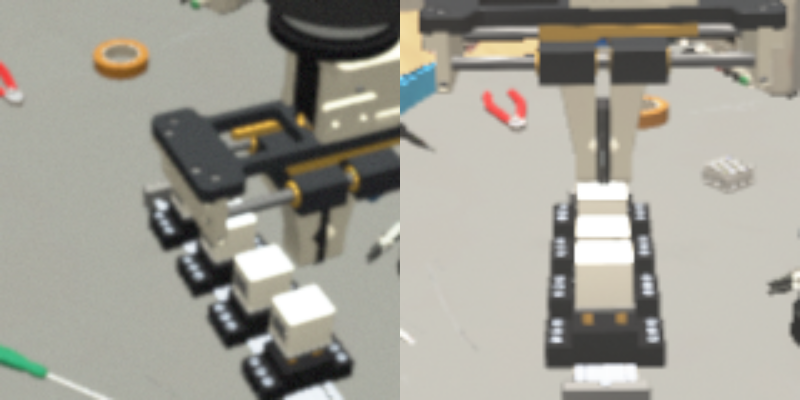

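The tips appear near scene crop (320,258) and side crop (603,182). Before descending I'll check that against a projection of the reported TCP.

Run:
```python
from h import *
for n,x0,y0,k in (('scene',200,150,2.5),('side',220,170,400/140)):
    m=camera_model(n);Rm=R.from_euler('xyz',m['rotation']).as_matrix()
    for P in ([.5015,-.161,.1298],[.501,-.161,.083],[.557,.003,.072]):
        c=Rm.T@(np.array(P)-m['xyz']); u=m['fx']*c[0]/c[2]+m['cx'];v=m['fy']*c[1]/c[2]+m['cy']
        print(n,P,(u-x0)*k,(v-y0)*k)
```

```text
scene [0.5015, -0.161, 0.1298] 308.3903497159032 250.99984708859046
scene [0.501, -0.161, 0.083] 302.7354535155466 304.0088477108637
scene [0.557, 0.003, 0.072] 197.67780516510328 172.18310473466966
side [0.5015, -0.161, 0.1298] 203.38427274721994 176.06556358250893
side [0.501, -0.161, 0.083] 203.39158463801516 249.2001849774207
side [0.557, 0.003, 0.072] 201.38734523210718 157.26314120165958
```

The projection agrees, and relay D lies straight below. Press.

>>> {"api": "apply_moves", "payload": {
  "steps": [
    {"translation": [0,0,-0.06],"rotation": [0,0,0]},
    {"translation": [0,0,-0.11],"rotation": [0,0,0]},
    {"translation": [0,0,-0.15],"rotation": [0,0,0]},
    {"translation": [0,0,-0.17],"rotation": [0,0,0]},
    {"translation": [0,0,-0.19],"rotation": [0,0,0]},
    {"translation": [0,0,-0.205],"rotation": [0,0,0]},
    {"translation": [0,0,-0.22],"rotation": [0,0,0]},
    {"translation": [0,0,-0.23],"rotation": [0,0,0]},
    {"translation": [0,0,-0.236],"rotation": [0,0,0]},
    {"translation": [0,0,-0.24],"rotation": [0,0,0]}
  ]
}}

```text
t: 5.3
eef_pos: [0.5015, -0.1605, 0.072]
ee_rot: [-3.141, 0.0, -1.894]
force: [-11.1, 9.9, 34.0]
width: 0.0004
gripper_force: 17.1
```

>>> {"api": "apply_moves", "payload": {
  "steps": [
    {"translation": [0,0,0],"rotation": [0,0,0]},
    {"translation": [0,0,0],"rotation": [0,0,0]},
    {"translation": [0,0,0],"rotation": [0,0,0]},
    {"translation": [0,0,0],"rotation": [0,0,0]},
    {"translation": [0,0,0],"rotation": [0,0,0]},
    {"translation": [0,0,0],"rotation": [0,0,0]},
    {"translation": [0,0,0],"rotation": [0,0,0]},
    {"translation": [0,0,0],"rotation": [0,0,0]},
    {"translation": [0,0,0],"rotation": [0,0,0]},
    {"translation": [0,0,0],"rotation": [0,0,0]}
  ]
}}

```text
t: 6.13
eef_pos: [0.5015, -0.1604, 0.072]
ee_rot: [-3.141, 0.0, -1.894]
force: [-8.8, 7.1, 21.9]
width: 0.0005
gripper_force: 11.4
```

Firm stop at 0.072. Lift well clear, then check.

>>> {"api": "apply_moves", "payload": {
  "steps": [
    {"translation": [0,0,0.1],"rotation": [0,0,0]},
    {"translation": [0,0,0.24],"rotation": [0,0,0]},
    {"translation": [0,0,0.38],"rotation": [0,0,0]},
    {"translation": [0,0,0.5],"rotation": [0,0,0]},
    {"translation": [0.1,0.1,0.6],"rotation": [0,0,0]},
    {"translation": [0.2,0.2,0.6],"rotation": [0,0,0]},
    {"translation": [0.3,0.3,0.6],"rotation": [0,0,0]},
    {"translation": [0.4,0.4,0.6],"rotation": [0,0,0]},
    {"translation": [0.5,0.5,0.6],"rotation": [0,0,0]},
    {"translation": [0.5,0.5,0.6],"rotation": [0,0,0]}
  ]
}}

```text
t: 6.97
eef_pos: [0.6301, -0.032, 0.2192]
ee_rot: [-3.14, 0.0, -1.892]
force: [1.1, -0.2, -0.1]
width: 0.0004
gripper_force: 0.0
```

Run:
```python
from station import *
import cv2
a=grab_frame("scene")[190:320,240:370]; b=grab_frame("side")[210:310,240:340]
s=get_state();print(s["t"],s["eef_pos"],s["force"])
cv2.imwrite("pics/m3.png",cv2.hconcat([cv2.resize(a,(400,400)),cv2.resize(b,(400,400))]))
```

```text
7.0667 [ 0.62688844 -0.03472136  0.21915384] [-0.54169117 -1.09389433 -0.04558084]
```

View pics/m3.png

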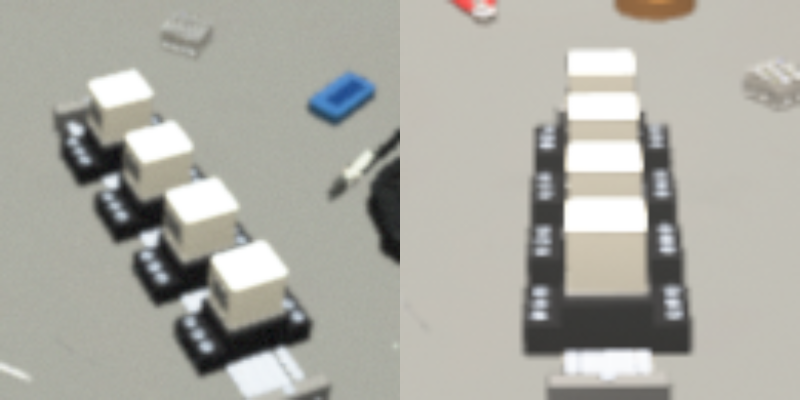

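No brass shows any more (ends at scene crop (120,105) and (250,285)); all four are level and the arm is clear.

```bash
python3 -c "
from station import *
print(job_done())"
```

```text
the job is handed in; nothing more can be done
None
```

I pressed the two raised relays, the ones at the ends of the rail, down to a firm stop at 72 mm, did not press the middle two, and handed the job in with the arm clear at about 7 s; no verdict came back.

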